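# Put the kettle on to boil on a two-zone induction hob

### The arm

A 6-joint arm with a two-finger parallel gripper is mounted at the origin on the work surface. World frame = base frame: x ahead of the robot, y to its left, z up, the work surface at z = 0. Lengths are in m, angles in rad, forces in N, time in s.
With the tool pointing down it reaches from about 0.3 to 0.775 m from the base axis. Payload 14.6 kg.
Tool frame: the origin (TCP) lies at the very end of the fingers, on their centre line; the grasp point (between the pads) lies 19 mm behind it; z points along the fingers, y is the line along which they close (so a half turn about z gives the same grasp; the last joint's range is limited). The gripper opens to 94 mm and grips with 3 to 60 N. Pads are 16 mm wide; open, the fingers measure 119 mm over their backs; the gripper's body (75 mm by 177 mm) begins 78 mm behind the grasp point.
Start: joints at [-1.347, 0.3, 1.521, -0, 1.321, -0.067], TCP at [0.158, -0.527, 0.205] pointing down, gripper open.
Joint ranges: [-3.03, 3.03], [-0.79, 2.21], [0.23, 2.52], [-1.04, 4.18], [0, 3.07], [-2.55, 2.55]. Speed limits (rad/s): [2.22, 2.22, 2.57, 3.14, 3.14, 3.14].

### API

Orientations are given as [roll, pitch, yaw] about the fixed x, y, z axes, in that order (R = Rz(yaw) Ry(pitch) Rx(roll)).
In Python, from station import ctrl, cams gives the robot as it stands. The module is installed in compiled form; this text tells all that it offers.
- The arm moves only by the tool arm_command, never from a script. Its argument "plan" is a list that holds one entry, the list of rows, each a list of 7 numbers: the shift along the tool's x, y, z in parts of the range, where 1.0 means 800 mm, then the turn, a rotation vector about the tool's x, y, z in fractions of the full range, 1 being pi rad, then the closure, from -1 (fully open) to 1 (shut). A call has 1 to 12 rows; each row is the pose to reach, as a shift and turn from the pose commanded when the call began, along the tool's axes at that moment; what a row does not reach only later rows make up. A row lasts 1/10 s, in which the tool goes at most 50 mm and 8.59 degrees, less where a joint would pass 70% of its speed; a pose out of reach is approached as far as the arm can. Shift and turn numbers lie between -1 and 1, and a call with a number outside is refused. A call with a gripper value outside its range is refused whole. The fingers move at their own pace and stop on an object; "squeeze" is the grip in N (left out, the last holds). Time passes only in rows, so rows that repeat a pose let the fingers close. It gives the time, the measured TCP pose, the force, the opening and the grip force at its end, in the units of the state.
- ctrl.get_obs(): the state, without advancing time (a new reading comes with each control period).
- cams.camera(name): name is "scene" or "side" or "wrist"; returns (picture, depth): 400x640x3 uint8, blue, green, red; 400x640 float32, m along the optical axis (not along the pixel's ray), 0 where there is no reading.
- cams.camera_info(name): a dict with "fx", "fy", "cx", "cy" (pixels), "world_to_cam" (4x4, takes a point from world to camera coordinates). Camera axes: x right, y down, z forward; pixel columns grow to the right and rows downward; lengths in m; the calibration is good to about 2 mm. The wrist camera is an equidistant fisheye: a pixel r from the principal point sees the ray r / f radians off the axis. A picture is of the moment at which its call begins: read the wrist's pose just before it. camera_info takes no time and is no camera call; for the wrist camera it gives the pose at the moment of the call.
- ctrl.hand_in(): hands the job in; it is judged then, once.
The state is a dict: "time_s": time; "qpos": joint angles; "joint_vel": joint speeds; "tau": joint torques, N m; "ee_pos": TCP position; "eef_rot": TCP orientation; "force": force on the tool from outside, world axes, zero at the start; "moment": the same for the moment, N m; "grip_width": finger opening in m; "grip_force": force on a finger pad.
Only numpy, scipy, OpenCV 4.12 (cv2) and the standard library are available. Lean on these libraries where they do the work, as an engineer would, in place of code of your own. Each camera call takes 0.05 s, during which the arm holds its last target. There are 200 camera calls.

### The job

Bring the kettle to the boil on the induction hob: with a fingertip touch the red on/off key, then the key of the zone that the kettle stands on, then the orange boost key, pressing each one lightly (never more than 20 N) and letting it come back up before the next. Press no other key, and leave the kettle, the pot and everything else on the worktop where they stand.

Things in the scene. Friction and masses are not known exactly. Their poses are not given: they have to be found in the camera images.
- hob: free-standing double induction hob, black glass, fixed, 360 (x) x 600 (y) mm, glass 65 mm above the worktop. Origin: centre of its underside; x points away from the robot's side, y to the robot's left. Along its front (-x) edge a grey key panel, 90 mm deep, slopes 10.7 degrees down to the robot (63 to 46 mm high). Six keys in one row at hob x = -136 mm, 60 mm apart, hob y = +150 to -150 mm
- zone_left (a point): centre of the left cooking zone on the glass (hob x = +50, y = +150 mm, height 65 mm); printed ring of 220 mm diameter
- zone_right (a point): centre of the right cooking zone on the glass (hob x = +50, y = -150 mm, height 65 mm); printed ring of 220 mm diameter
- kettle: mint-green stove kettle with an arched black handle and a short spout, 1.6 kg, 192 mm wide, 207 mm high; stands on one of the two zones, which one varies. Origin: centre of its underside; x points along the spout.
- pot: dark blue lidded pot with two loop handles, 206 mm wide (273 mm over the handles), 145 mm high, 2.2 kg; stands on the other zone. Origin: centre of its underside.
- key_left_top (a point): centre of the top of the white key: pictogram of two zones with the left one filled; the LEFT zone key, at the panel's left end (robot's left, +y of the hob). Round, 26 mm across, stands 6 mm proud of the panel, top about 60 mm above the worktop; its z axis is the panel's normal
- key_minus_top (a point): centre of the top of the grey key: white minus bar; second from the left. Round, 26 mm across, stands 6 mm proud of the panel, top about 60 mm above the worktop; its z axis is the panel's normal
- key_power_top (a point): centre of the top of the red key: white power sign (ring with a bar); the ON/OFF key, third from the left. Round, 26 mm across, stands 6 mm proud of the panel, top about 60 mm above the worktop; its z axis is the panel's normal
- key_plus_top (a point): centre of the top of the grey key: white plus sign; fourth from the left. Round, 26 mm across, stands 6 mm proud of the panel, top about 60 mm above the worktop; its z axis is the panel's normal
- key_boost_top (a point): centre of the top of the orange key: white double chevron; the BOOST key, fifth from the left. Round, 26 mm across, stands 6 mm proud of the panel, top about 60 mm above the worktop; its z axis is the panel's normal
- key_right_top (a point): centre of the top of the white key: pictogram of two zones with the right one filled; the RIGHT zone key, at the panel's right end (-y of the hob). Round, 26 mm across, stands 6 mm proud of the panel, top about 60 mm above the worktop; its z axis is the panel's normal
- key_left (a joint): travel of that key in m: 0 up, 0.005 fully down, along the panel's normal. Spring returned: 1 N to start it, 1 N more for each mm, 6 N at the hard stop at the bottom. It responds once it is 1.5 mm down for a tenth of a second, with the other keys up (under 1 mm)
- key_minus (a joint): travel of that key in m: 0 up, 0.005 fully down, along the panel's normal. Spring returned: 1 N to start it, 1 N more for each mm, 6 N at the hard stop at the bottom. It responds once it is 1.5 mm down for a tenth of a second, with the other keys up (under 1 mm)
- key_power (a joint): travel of that key in m: 0 up, 0.005 fully down, along the panel's normal. Spring returned: 1 N to start it, 1 N more for each mm, 6 N at the hard stop at the bottom. It responds once it is 1.5 mm down for a tenth of a second, with the other keys up (under 1 mm)
- key_plus (a joint): travel of that key in m: 0 up, 0.005 fully down, along the panel's normal. Spring returned: 1 N to start it, 1 N more for each mm, 6 N at the hard stop at the bottom. It responds once it is 1.5 mm down for a tenth of a second, with the other keys up (under 1 mm)
- key_boost (a joint): travel of that key in m: 0 up, 0.005 fully down, along the panel's normal. Spring returned: 1 N to start it, 1 N more for each mm, 6 N at the hard stop at the bottom. It responds once it is 1.5 mm down for a tenth of a second, with the other keys up (under 1 mm)
- key_right (a joint): travel of that key in m: 0 up, 0.005 fully down, along the panel's normal. Spring returned: 1 N to start it, 1 N more for each mm, 6 N at the hard stop at the bottom. It responds once it is 1.5 mm down for a tenth of a second, with the other keys up (under 1 mm)
- mug: white mug 80 mm across, with a handle, 95 mm high, on the worktop in front of the hob's left part. Bystander, loose. Origin: centre of its underside
- timer: cream and green kitchen timer, 72 mm across, 62 mm high, on the worktop in front of the hob's right part. Bystander, loose. Origin: centre of its underside
- oil_bottle: green oil bottle, 62 mm across, 240 mm high, right of the hob. Bystander, loose. Origin: centre of its underside
- pepper_mill: wooden pepper mill, 56 mm across, 178 mm high, right of the hob. Bystander, loose. Origin: centre of its underside
- bowl: blue bowl, 150 mm across, 65 mm high, left of the hob. Bystander, loose. Origin: centre of its underside
Mind the look-alikes: they are no part of the job. What is shaped like the kettle but yellow is not meant.

How it is judged:
On the way, in this order (a step that is already met when the one before it is completed fails the run):
1. the on/off key is pressed, alone (value of joint key_power above 0.0015 m and value of joint each of key_left, key_minus, key_plus, key_boost, key_right below 0.001 m), for 0.1 s.
2. the on/off key has come back up (value of joint each of key_left, key_minus, key_power, key_plus, key_boost, key_right below 0.001 m), for 0.05 s.
3. the key of the kettle's zone is pressed, alone (((horizontal distance between kettle and zone_left below 0.04 m and value of joint key_left above 0.0015 m and value of joint each of key_minus, key_power, key_plus, key_boost, key_right below 0.001 m) or (horizontal distance between kettle and zone_right below 0.04 m and value of joint key_right above 0.0015 m and value of joint each of key_left, key_minus, key_power, key_plus, key_boost below 0.001 m))), for 0.1 s.
4. the zone key has come back up (all of step 2), for 0.05 s.
5. the boost key is pressed, alone (value of joint key_boost above 0.0015 m and value of joint each of key_left, key_minus, key_power, key_plus, key_right below 0.001 m), for 0.1 s.
At the end, for the whole second after the job is handed in: the three keys were pressed in order; all six keys are up again (under 1 mm); the kettle, the pot and the five bystanders stand upright (within 0.1 rad) and within 15 mm of where they started, the kettle on its zone (all of step 4 and (horizontal distance between kettle and zone_left below 0.04 m or horizontal distance between kettle and zone_right below 0.04 m) and distance of each of kettle, pot, mug, timer, oil_bottle, pepper_mill, bowl from where it was at the start of the episode below 0.015 m and angle between each of kettle, pot, mug, timer, oil_bottle, pepper_mill, bowl's own z axis and vertical below 0.1 rad); the robot touches nothing.
It fails at once if the hob or a key is pressed with more than 20 N (contact force between any of the fingers, the arm and hob above 20 N).
It fails at once if the key of the pot's zone, the minus key or the plus key is pressed (value of joint any of key_minus, key_plus above 0.0015 m or (horizontal distance between kettle and zone_left below 0.04 m and value of joint key_right above 0.0015 m) or (horizontal distance between kettle and zone_right below 0.04 m and value of joint key_left above 0.0015 m)).
It fails at once if the kettle, the pot or a bystander is pushed more than 15 mm or lifted (distance of any of kettle, pot, mug, timer, oil_bottle, pepper_mill, bowl from where it was at the start of the episode above 0.015 m).
It also fails if it takes over 42 s, if anything falls off the work surface, if the arm or the gripper's body presses on something with over 40 N, if the wrist force passes 120 N, or if a joint passes its speed limit or range.

## Working session

There is one attempt and no reset: what is moved stays moved. The work goes in short steps, Python scripts to look and compute and a tool call to move; the robot and the scene stay as the last step left them, time stands still between calls to the robot, and variables do not carry over. Pictures are saved under pics/ and viewed, at most 10 in all, crops included, and the job is handed in when it is done.

Besides the shell and the picture viewer there is one more tool, called after "Request:" as name(argument=value, ...), one argument or row to a line, values as JSON. arm_command: Moves the arm, as the interface text tells. Its arguments: {"type":"object","properties":{"plan":{"type":"array"},"squeeze":{"type":"number"}},"required":["plan"]}

```bash
mkdir -p pics; python3 - <<'E'
from station import ctrl,cams
import cv2,numpy as np
for n in ("scene","side"):
    p,d=cams.camera(n); cv2.imwrite(f"pics/{n}0.png",p); np.savez(f"{n}0.npz",p=p,d=d)
    i=cams.camera_info(n); print(n,i["fx"],i["cx"],i["cy"],np.round(i["world_to_cam"],3).tolist())
o=ctrl.get_obs(); print(o["time_s"],o["ee_pos"],o["eef_rot"],o["force"],o["grip_width"])
E
```

```text
scene 367.46909908817275 322.3640455301955 195.36571301003568 [[-0.842, 0.539, -0.007, 0.385], [0.375, 0.577, -0.725, -0.117], [-0.387, -0.613, -0.688, 1.663], [0.0, 0.0, 0.0, 1.0]]
side 450.99559586183267 321.28359990534756 197.63229485684306 [[-0.916, -0.402, -0.003, 0.419], [-0.301, 0.691, -0.657, 0.163], [0.266, -0.601, -0.753, 1.417], [0.0, 0.0, 0.0, 1.0]]
0.1 [ 0.15763172 -0.52667177  0.20493929] [-3.14052360e+00 -5.03671844e-05  2.90802631e-01] [0.02220566 0.10375898 0.00867701] 0.09414698108353096
```

View pics/scene0.png

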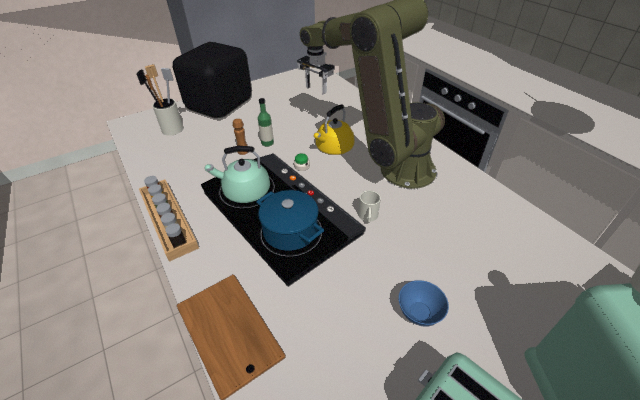

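View pics/side0.png

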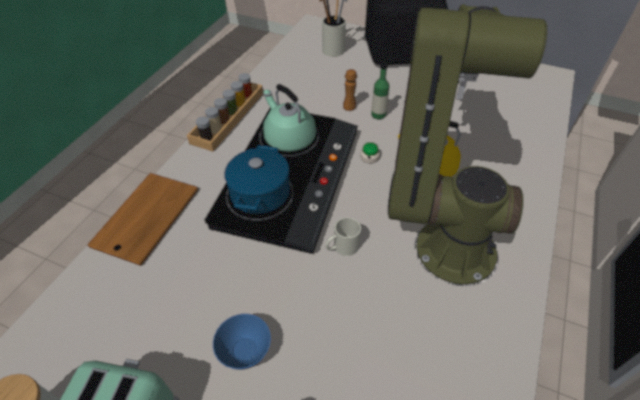

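The mint kettle at scene (245,178) and side (290,130) stands on the right zone; the yellow one at scene (335,135) is off the hob and is the decoy. The pot at scene (290,220) is on the left zone. The keys run from about scene (285,171) on the right to (331,209) on the left. I'll measure them and confirm them in one crop.

```bash
cat > h.py <<'E'
import numpy as np
from station import cams
def ray(n,uv,z):
    i=cams.camera_info(n);T=np.array(i["world_to_cam"]);R=T[:3,:3];c=-R.T@T[:3,3]
    d=R.T@np.array([(uv[0]-i["cx"])/i["fx"],(uv[1]-i["cy"])/i["fy"],1.]);return c+d*(z-c[2])/d[2]
def proj(n,P):
    i=cams.camera_info(n);T=np.array(i["world_to_cam"]);q=T[:3,:3]@P+T[:3,3]
    return np.array([i["fx"]*q[0]/q[2]+i["cx"],i["fy"]*q[1]/q[2]+i["cy"]])
E
python3 - <<'E'
from h import *
import cv2
out=[]
for n,(x,y,w,h) in dict(scene=(270,155,80,65),side=(295,135,60,85)).items():
    p=np.load(n+"0.npz")["p"]; out.append(cv2.resize(cv2.resize(p[y:y+h,x:x+w],None,fx=7,fy=7,interpolation=cv2.INTER_CUBIC),(390 if n=="side" else 400,560 if n=="side" else 325)))
    hsv=cv2.cvtColor(p,cv2.COLOR_BGR2HSV)
    H,S,V=[hsv[...,k].astype(int) for k in range(3)]
    roi=np.zeros(H.shape,bool);roi[y:y+h,x:x+w]=1
    for nm,m in dict(red=((H<6)|(H>172))&(S>140)&(V>80),orange=(H>=6)&(H<22)&(S>120)&(V>100),white=(S<60)&(V>120)).items():
        k,l,s,c=cv2.connectedComponentsWithStats((m&roi).astype(np.uint8))
        for j in range(1,k):
            if 4<s[j,4]<120: print(n,nm,np.round(c[j],1),s[j].tolist(),np.round(ray(n,c[j],.06),4)[:2])
cv2.imwrite("pics/crop.png",np.hstack([np.pad(out[0],((0,235),(0,0),(0,0))),out[1]]))
E
```

```text
scene red [310.5 192.4] [308, 190, 6, 6, 25] [ 0.478  -0.0542]
scene orange [292.4 177.5] [290, 175, 6, 6, 25] [ 0.4941 -0.1733]
scene white [284.4 170.6] [282, 169, 6, 4, 21] [ 0.5007 -0.2319]
scene white [301.6 184.2] [300, 183, 4, 3, 8] [ 0.4832 -0.1159]
scene white [287.2 203. ] [282, 199, 12, 9, 73] [ 0.5851 -0.052 ]
scene white [320.  199.9] [319, 199, 3, 3, 8] [0.4692 0.0027]
scene white [330.  208.6] [327, 206, 7, 6, 26] [0.4627 0.064 ]
side red [323.5 180.6] [320, 177, 8, 8, 50] [ 0.4737 -0.0563]
side orange [332.4 156.9] [329, 154, 8, 7, 46] [ 0.491  -0.1755]
side white [336.9 146.2] [334, 144, 7, 5, 28] [ 0.4976 -0.2338]
side white [328.4 167.8] [328, 167, 2, 3, 5] [ 0.4825 -0.1194]
side white [313.2 206.8] [310, 204, 8, 6, 32] [0.4581 0.0634]
```

View pics/crop.png

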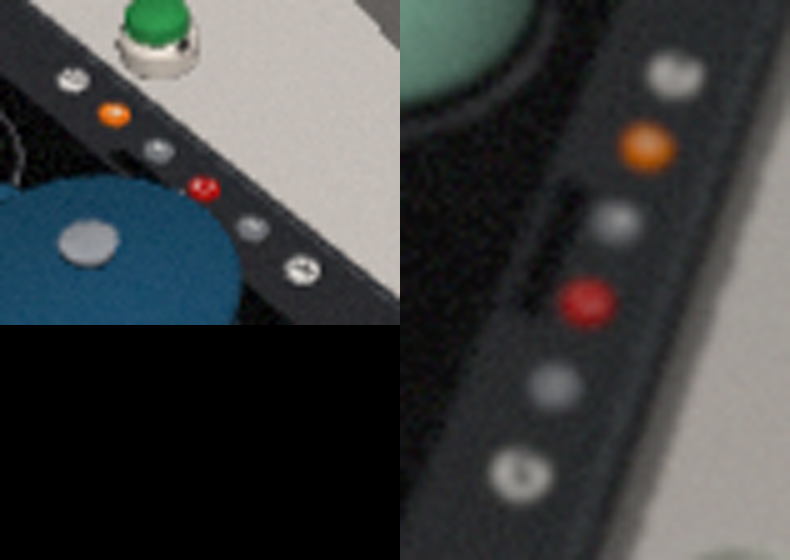

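The crop shows the row, right to left: white (right zone), orange boost, grey plus, red power, grey minus, white (left zone). The kettle's key is the right one. First I close the fingers and lift, while a helper works out the offsets.

The manual's scale: shifts go in shares of 800 mm and turns go in shares of pi rad. Converting my numbers, -140 mm is -0.175, -100 mm is -0.125.

Request:
arm_command(
  plan=[
    [[0, 0, -0.0625, 0, 0, 0, 1], [0, 0, -0.125, 0, 0, 0, 1], [0, 0, -0.175, 0, 0, 0, 1], [0, 0, -0.175, 0, 0, 0, 1], [0, 0, -0.175, 0, 0, 0, 1], [0, 0, -0.175, 0, 0, 0, 1]],
  ],
  squeeze=5,
)

```text
time_s: 0.7
ee_pos: [0.1576, -0.5266, 0.3438]
eef_rot: [-3.139, -0.0, 0.291]
force: [0.2, 0.0, -0.1]
grip_width: 0.0495
grip_force: 0.0
```

```bash
cat > go.py <<'E'
import sys,numpy as np
from station import ctrl
from scipy.spatial.transform import Rotation as Ro
L=np.array([.4605,.0637,.0602]);Rt=np.array([.499,-.234,.0602]);yaw=.129;t=np.radians(10.7)
hx=np.array([np.cos(yaw),np.sin(yaw),0]);n=np.array([*(-np.sin(t)*hx[:2]),np.cos(t)])
G=Ro.from_euler("xyz",[np.pi,0,yaw])*Ro.from_rotvec([0,t,0])
K=dict(power=L+.4*(Rt-L),boost=L+.8*(Rt-L),right=Rt)
def to(k,h):
    o=ctrl.get_obs();R=Ro.from_euler("xyz",o["eef_rot"])
    print(k,h,o["time_s"],"mm",np.round(R.inv().apply(K[k]+h*n-o["ee_pos"])*1e3,1),"rv",np.round((R.inv()*G).as_rotvec(),3),"gap now",np.round((o["ee_pos"]-K[k])@n*1e3,1),"force",np.round(o["force"],2),"w",round(o["grip_width"],4))
if __name__=="__main__":
    assert np.allclose(G.apply([0,0,1]),-n)
    for a in sys.argv[1:]:
        k,h=a.split(":");to(k,float(h)/1e3)
E
python3 go.py power:200 power:15
```

```text
power 0.2 0.7 mm [ 403.4 -366.    88.1] rv [-0.018  0.186  0.161] gap now 348.5 force [ 0.2   0.04 -0.07] w 0.0495
power 0.015 0.7 mm [ 437.2 -360.   269.9] rv [-0.018  0.186  0.161] gap now 348.5 force [ 0.2   0.04 -0.07] w 0.0495
```

To row units: 403 mm is 0.5038, -366 mm is -0.4575, 0.186 rad is 0.0592.

Request:
arm_command(
  plan=[
    [[0.0425, -0.0388, 0, 0, 0, 0, 1], [0.085, -0.0763, 0, 0, 0, 0, 1], [0.1263, -0.115, 0, 0, 0.0064, 0.0064, 1], [0.1688, -0.1525, 0, 0, 0.0127, 0.0127, 1], [0.21, -0.1913, 0, 0, 0.0191, 0.0191, 1], [0.2525, -0.2288, 0, 0, 0.0255, 0.0255, 1], [0.295, -0.2675, 0, 0, 0.0318, 0.0318, 1], [0.3363, -0.305, 0, 0, 0.0382, 0.0382, 1], [0.3788, -0.3438, 0.025, -0.0032, 0.0477, 0.0446, 1], [0.42, -0.3813, 0.05, -0.0057, 0.0592, 0.0512, 1], [0.4625, -0.42, 0.0813, -0.0057, 0.0592, 0.0512, 1], [0.5038, -0.4575, 0.11, -0.0057, 0.0592, 0.0512, 1]],
  ],
)

```text
time_s: 1.9
ee_pos: [0.4375, -0.0608, 0.2567]
eef_rot: [3.139, -0.186, 0.129]
force: [1.0, -2.1, -0.8]
grip_width: 0.0008
grip_force: 0.0
```

```bash
python3 go.py power:60 power:10
```

```text
power 0.06 1.9 mm [  1.7  -0.7 140.3] rv [0.002 0.001 0.   ] gap now 200.3 force [ 0.99 -2.08 -0.82] w 0.0008
power 0.01 1.9 mm [  1.8  -0.9 190.3] rv [0.002 0.001 0.   ] gap now 200.3 force [ 0.99 -2.08 -0.82] w 0.0008
```

To row units: 185 mm is 0.2313, 182 mm is 0.2275.

Request:
arm_command(
  plan=[
    [[0.0013, 0, 0.05, 0, 0, 0, 1], [0.0013, 0, 0.1, 0, 0, 0, 1], [0.0013, 0, 0.15, 0, 0, 0, 1], [0.0013, 0, 0.1875, 0, 0, 0, 1], [0.0013, 0, 0.2125, 0, 0, 0, 1], [0.0013, 0, 0.2275, 0, 0, 0, 1], [0.0013, 0, 0.2313, 0, 0, 0, 1], [0.0013, 0, 0.2313, 0, 0, 0, 1], [0.0013, 0, 0.2313, 0, 0, 0, 1]],
  ],
)

```text
time_s: 2.8
ee_pos: [0.473, -0.0588, 0.0779]
eef_rot: [3.138, -0.188, 0.13]
force: [0.2, 0.6, 0.8]
grip_width: 0.0003
grip_force: 0.0
```

```bash
python3 - <<'E'
from h import *
import cv2
from go import K,to
to("power",0)
p,d=cams.camera("side");q=cv2.resize(p[110:230,260:400],None,fx=4,fy=4,interpolation=cv2.INTER_CUBIC)
p2,d=cams.camera("scene");r=cv2.resize(p2[110:230,265:325],None,fx=4,fy=4,interpolation=cv2.INTER_CUBIC)
cv2.imwrite("pics/near.png",np.hstack([q,r]))
E
```

```text
power 0 2.8 mm [-0.1 -3.  17.9] rv [ 0.003 -0.001  0.001] gap now 18.0 force [0.23 0.59 0.78] w 0.0003
```

View pics/near.png

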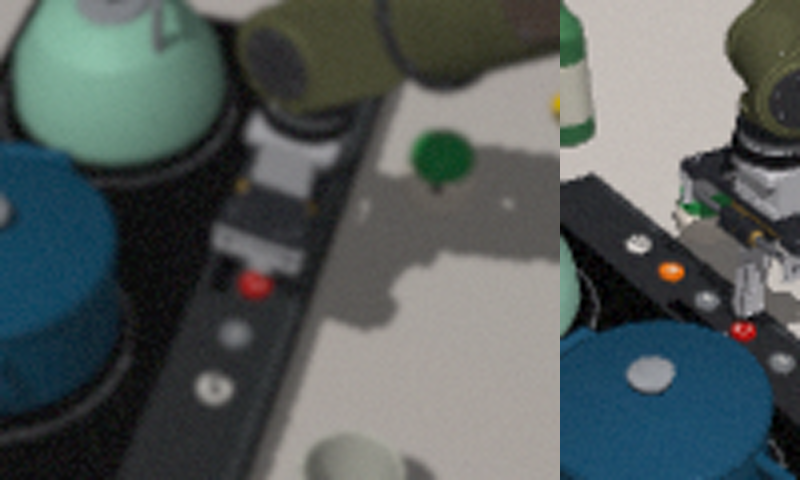

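The fingertip hangs over the red key (side view, at crop (255,285)), about 3 mm to its right. I'll correct that and descend.

To row units: 12 mm is 0.015, 11 mm is 0.0138.

Request:
arm_command(
  plan=[
    [[0, -0.0038, 0.005, 0, 0, 0, 1], [0, -0.0038, 0.01, 0, 0, 0, 1], [0, -0.0038, 0.0138, 0, 0, 0, 1], [0, -0.0038, 0.015, 0, 0, 0, 1], [0, -0.0038, 0.015, 0, 0, 0, 1], [0, -0.0038, 0.015, 0, 0, 0, 1]],
  ],
)

```text
time_s: 3.5
ee_pos: [0.4746, -0.0554, 0.0652]
eef_rot: [3.139, -0.187, 0.13]
force: [-0.2, -0.2, 0.8]
grip_width: 0.0004
grip_force: 0.0
```

```bash
python3 go.py power:0
```

```text
power 0.0 3.5 mm [0.3 0.1 5.2] rv [0.003 0.    0.001] gap now 5.2 force [-0.2  -0.17  0.83] w 0.0004
```

To row units: 6 mm is 0.0075, 5 mm is 0.0063.

Request:
arm_command(
  plan=[
    [[0, 0, 0.0013, 0, 0, 0, 1], [0, 0, 0.0025, 0, 0, 0, 1], [0, 0, 0.0038, 0, 0, 0, 1], [0, 0, 0.005, 0, 0, 0, 1], [0, 0, 0.0063, 0, 0, 0, 1], [0, 0, 0.0075, 0, 0, 0, 1], [0, 0, 0.0075, 0, 0, 0, 1]],
  ],
)

```text
time_s: 4.2
ee_pos: [0.4757, -0.0553, 0.0593]
eef_rot: [3.139, -0.187, 0.13]
force: [-0.5, -0.1, 1.8]
grip_width: 0.0002
grip_force: 1.1
```

```bash
python3 go.py power:0
```

```text
power 0.0 4.2 mm [ 0.4  0.1 -0.9] rv [0.003 0.    0.001] gap now -0.9 force [-0.48 -0.13  1.76] w 0.0002
```

To row units: 3 mm is 0.0038, 2 mm is 0.0025.

Request:
arm_command(
  plan=[
    [[0, 0, 0.0013, 0, 0, 0, 1], [0, 0, 0.0025, 0, 0, 0, 1], [0, 0, 0.0038, 0, 0, 0, 1], [0, 0, 0.0038, 0, 0, 0, 1], [0, 0, 0.0038, 0, 0, 0, 1]],
  ],
)

```text
time_s: 4.7
ee_pos: [0.4763, -0.0552, 0.0564]
eef_rot: [3.139, -0.187, 0.13]
force: [-1.8, 1.4, 5.1]
grip_width: 0.0007
grip_force: 2.5
```

```bash
python3 go.py power:0
```

```text
power 0.0 4.7 mm [ 0.3  0.1 -3.8] rv [0.003 0.    0.001] gap now -3.8 force [-1.83  1.36  5.09] w 0.0007
```

About 4.5 N above the baseline, so the key is roughly 3 mm down. I hold briefly, lift off, and go to the right key.

To row units: -44 mm is -0.055, -30 mm is -0.0375.

Request:
arm_command(
  plan=[
    [[0, 0, 0, 0, 0, 0, 1], [0, 0, 0, 0, 0, 0, 1], [0, 0, -0.005, 0, 0, 0, 1], [0, 0, -0.0188, 0, 0, 0, 1], [0, 0, -0.0375, 0, 0, 0, 1], [0, 0, -0.055, 0, 0, 0, 1], [0, 0, -0.055, 0, 0, 0, 1]],
  ],
)

```text
time_s: 5.4
ee_pos: [0.4687, -0.0564, 0.1016]
eef_rot: [3.137, -0.19, 0.13]
force: [0.9, -0.5, -0.9]
grip_width: 0.0005
grip_force: 0.0
```

```bash
python3 go.py power:40 right:40
```

```text
power 0.04 5.4 mm [-0.6 -0.1  2. ] rv [ 0.004 -0.003  0.001] gap now 42.0 force [ 0.92 -0.5  -0.89] w 0.0005
right 0.04 5.4 mm [ -0.8 180.    2.7] rv [ 0.004 -0.003  0.001] gap now 42.0 force [ 0.92 -0.5  -0.89] w 0.0005
```

To row units: 180 mm is 0.225, 100 mm is 0.125.

Request:
arm_command(
  plan=[
    [[0, 0.0375, 0, 0, 0, 0, 1], [0, 0.0813, 0, 0, 0, 0, 1], [0, 0.125, 0, 0, 0, 0, 1], [0, 0.1688, 0.0013, 0, 0, 0, 1], [0, 0.2063, 0.0025, 0, 0, 0, 1], [0, 0.225, 0.0025, 0, 0, 0, 1], [0, 0.225, 0.0125, 0, 0, 0, 1], [0, 0.225, 0.0225, 0, 0, 0, 1], [0, 0.225, 0.03, 0, 0, 0, 1], [0, 0.225, 0.035, 0, 0, 0, 1], [0, 0.225, 0.035, 0, 0, 0, 1], [0, 0.225, 0.035, 0, 0, 0, 1]],
  ],
)

```text
time_s: 6.6
ee_pos: [0.4966, -0.2337, 0.0727]
eef_rot: [3.139, -0.187, 0.13]
force: [-0.4, -0.6, -0.4]
grip_width: 0.0007
grip_force: 0.0
```

```bash
python3 go.py right:0; python3 - <<'E'
from h import *
import cv2
p,d=cams.camera("side");q=cv2.resize(p[100:220,270:400],None,fx=4,fy=4,interpolation=cv2.INTER_CUBIC)
p2,d=cams.camera("scene");r=cv2.resize(p2[110:230,258:328],None,fx=4,fy=4,interpolation=cv2.INTER_CUBIC)
cv2.imwrite("pics/near2.png",np.hstack([q,r]))
E
```

```text
right 0.0 6.6 mm [ 0.   0.6 12.8] rv [0.003 0.    0.001] gap now 12.8 force [-0.43 -0.61 -0.37] w 0.0007
```

View pics/near2.png

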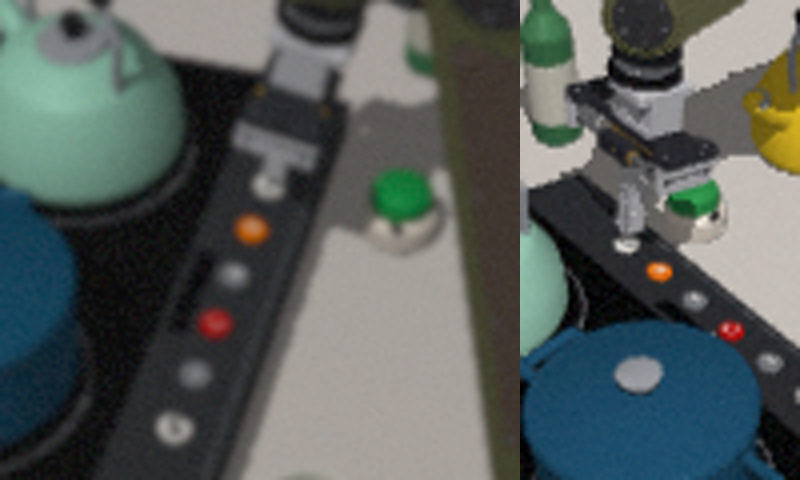

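The tip is over the white right-hand key (side crop (268,185)), the other keys are up, and the kettle stands clear. Gap is about 12.8 mm, and I'll go to a nominal −3.8 mm as with the red key.

To row units: 15 mm is 0.0188, 14 mm is 0.0175.

Request:
arm_command(
  plan=[
    [[0, 0, 0.005, 0, 0, 0, 1], [0, 0, 0.01, 0, 0, 0, 1], [0, 0, 0.0138, 0, 0, 0, 1], [0, 0, 0.015, 0, 0, 0, 1], [0, 0, 0.0163, 0, 0, 0, 1], [0, 0, 0.0175, 0, 0, 0, 1], [0, 0, 0.0188, 0, 0, 0, 1], [0, 0, 0.0188, 0, 0, 0, 1]],
  ],
)

```text
time_s: 7.5
ee_pos: [0.4992, -0.2337, 0.0579]
eef_rot: [3.139, -0.187, 0.13]
force: [-3.6, 1.2, 2.9]
grip_width: 0.0002
grip_force: 1.7
```

```bash
python3 go.py right:0
```

```text
right 0.0 7.5 mm [ 0.2  0.2 -2.3] rv [0.003 0.    0.001] gap now -2.3 force [-3.57  1.19  2.87] w 0.0002
```

Request:
arm_command(
  plan=[
    [[0, 0, 0.0013, 0, 0, 0, 1], [0, 0, 0.0025, 0, 0, 0, 1], [0, 0, 0.0025, 0, 0, 0, 1], [0, 0, 0.0025, 0, 0, 0, 1]],
  ],
)

```text
time_s: 7.9
ee_pos: [0.4996, -0.2337, 0.056]
eef_rot: [3.139, -0.187, 0.13]
force: [-3.7, 1.1, 4.4]
grip_width: 0.0005
grip_force: 2.7
```

```bash
python3 go.py right:0
```

```text
right 0.0 7.9 mm [ 0.2  0.3 -4.3] rv [0.003 0.    0.001] gap now -4.3 force [-3.75  1.1   4.41] w 0.0005
```

The force rises 1.5–2 N over the last 2 mm, as the spring should, so the key is roughly 3.5 mm down. I hold, lift, and go to boost (120 mm back along y).

To row units: -60 mm is -0.075, -40 mm is -0.05.

Request:
arm_command(
  plan=[
    [[0, 0, 0, 0, 0, 0, 1], [0, 0, 0, 0, 0, 0, 1], [0, 0, -0.005, 0, 0, 0, 1], [0, 0, -0.0188, 0, 0, 0, 1], [0, 0, -0.0375, 0, 0, 0, 1], [0, 0, -0.0425, 0, 0, 0, 1], [0, -0.025, -0.0425, 0, 0, 0, 1], [0, -0.05, -0.0425, 0, 0, 0, 1], [0, -0.075, -0.0425, 0, 0, 0, 1], [0, -0.075, -0.0375, 0, 0, 0, 1], [0, -0.075, -0.025, 0, 0, 0, 1], [0, -0.075, -0.025, 0, 0, 0, 1]],
  ],
)

```text
time_s: 9.1
ee_pos: [0.4879, -0.175, 0.0739]
eef_rot: [3.14, -0.185, 0.129]
force: [-0.4, -0.9, -0.6]
grip_width: 0.0002
grip_force: 0.0
```

```bash
python3 go.py boost:0; python3 - <<'E'
from h import *
import cv2
p,d=cams.camera("side");q=cv2.resize(p[100:220,270:400],None,fx=4,fy=4,interpolation=cv2.INTER_CUBIC)
p2,d=cams.camera("scene");r=cv2.resize(p2[110:230,258:328],None,fx=4,fy=4,interpolation=cv2.INTER_CUBIC)
cv2.imwrite("pics/near3.png",np.hstack([q,r]))
E
```

```text
boost 0.0 9.1 mm [ 0.9 -0.1 14.1] rv [0.002 0.002 0.   ] gap now 14.1 force [-0.4  -0.88 -0.58] w 0.0002
```

View pics/near3.png

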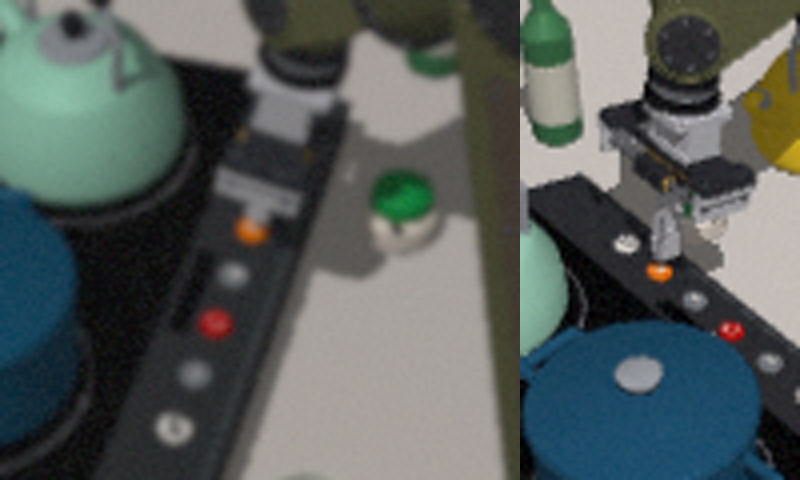

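The tip is over the orange boost key (side crop (252,230)). That was 60 mm from the right key, not the 120 mm I wrote. Now I press.

To row units: 18 mm is 0.0225, 17 mm is 0.0213.

Request:
arm_command(
  plan=[
    [[0, 0, 0.005, 0, 0, 0, 1], [0, 0, 0.01, 0, 0, 0, 1], [0, 0, 0.015, 0, 0, 0, 1], [0, 0, 0.0175, 0, 0, 0, 1], [0, 0, 0.0188, 0, 0, 0, 1], [0, 0, 0.02, 0, 0, 0, 1], [0, 0, 0.0213, 0, 0, 0, 1], [0, 0, 0.0225, 0, 0, 0, 1], [0, 0, 0.0225, 0, 0, 0, 1]],
  ],
)

```text
time_s: 10.1
ee_pos: [0.4915, -0.1742, 0.0577]
eef_rot: [3.139, -0.187, 0.13]
force: [-2.1, 0.7, 3.5]
grip_width: 0.0003
grip_force: 1.8
```

```bash
python3 go.py boost:0
```

```text
boost 0.0 10.1 mm [ 0.3  0.2 -2.5] rv [0.003 0.    0.001] gap now -2.5 force [-2.07  0.72  3.48] w 0.0003
```

To row units: 2 mm is 0.0025, 1 mm is 0.0013.

Request:
arm_command(
  plan=[
    [[0, 0, 0.0013, 0, 0, 0, 1], [0, 0, 0.0025, 0, 0, 0, 1], [0, 0, 0.0025, 0, 0, 0, 1], [0, 0, 0.0025, 0, 0, 0, 1], [0, 0, 0.0025, 0, 0, 0, 1]],
  ],
)

```text
time_s: 10.6
ee_pos: [0.4919, -0.1742, 0.0558]
eef_rot: [3.139, -0.187, 0.13]
force: [-3.5, 1.0, 4.2]
grip_width: 0.0004
grip_force: 2.8
```

```bash
python3 go.py boost:0
```

```text
boost 0.0 10.6 mm [ 0.2  0.2 -4.4] rv [0.003 0.    0.001] gap now -4.4 force [-3.54  0.98  4.23] w 0.0004
```

Boost is down. I retreat well clear and let the arm settle.

To row units: -130 mm is -0.1625, -110 mm is -0.1375.

Request:
arm_command(
  plan=[
    [[0, 0, 0, 0, 0, 0, 1], [0, 0, -0.005, 0, 0, 0, 1], [0, 0, -0.0188, 0, 0, 0, 1], [0, 0, -0.05, 0, 0, 0, 1], [0, 0, -0.0938, 0, 0, 0, 1], [0, 0, -0.1375, 0, 0, 0, 1], [0, 0, -0.1625, 0, 0, 0, 1], [0, 0, -0.1625, 0, 0, 0, 1], [0, 0, -0.1625, 0, 0, 0, 1], [0, 0, -0.1625, 0, 0, 0, 1], [0, 0, -0.1625, 0, 0, 0, 1]],
  ],
)

```text
time_s: 11.7
ee_pos: [0.4676, -0.1767, 0.1824]
eef_rot: [3.14, -0.185, 0.13]
force: [-0.3, -0.0, 0.4]
grip_width: 0.0004
grip_force: 0.0
```

```bash
python3 - <<'E'
from station import ctrl,cams
import cv2
p,d=cams.camera("side");cv2.imwrite("pics/end.png",p)
E
```

```text
(no output)
```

View pics/end.png

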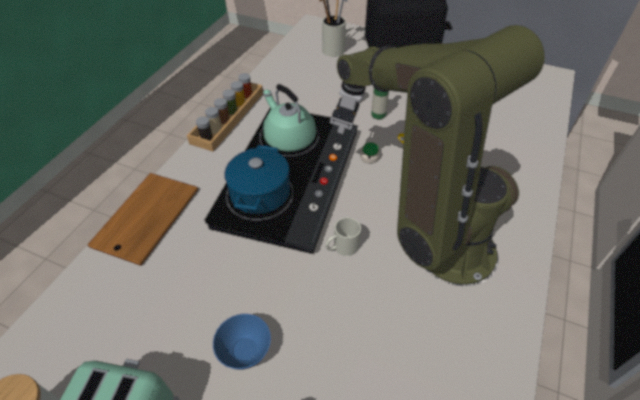

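The kettle (290,130), pot (258,180), mug (345,237), timer (370,152) and bowl (242,342) are where they began, and the arm is clear.

```bash
python3 -c "
from station import ctrl
print(ctrl.hand_in())"
```

```text
the job is handed in; nothing more can be done
None
```

I pressed on/off, the right zone key (the mint kettle's zone) and boost in that order, each at an estimated 4–6 N and released before the next. The last picture shows nothing on the worktop displaced, and I handed the job in at about 12 s; the hand-in gave no verdict.

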